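# Gauge a spacer ring on the taper cone and store it by size

### The job

Take the spacer ring lying on the cork pad, slide it level down the upright taper gauge until it stops, and press it there with a light steady push of about 6 N, never letting it bear on the gauge with more than 20 N. Read which step of the gauge its lower edge has stopped in (top step is size 1, then 2, then 3), draw it off and put it over the storage post marked with that number of studs, flat on the post's block. Leave the two rings in the grey tray, the bottle and the tip box where they are.

Things in the scene. Friction and masses are not known exactly. Their poses are not given: they have to be found in the camera images.
- cone: taper gauge, fixed upright, rigid: round base 68 mm diameter and 12 mm high, shank 36 mm diameter up to 20 mm height, then a smooth aluminium cone narrowing from 36 mm diameter at 20 mm height to 12 mm at its flat tip at 80 mm. Four black lines round it, 71, 59, 46 and 34 mm above the bench, bound its three steps. A pressed ring wedges slightly. Origin at the base's centre, bench level, z up
- cone_tip (a point): centre of the cone's flat tip, 80 mm above the bench
- step_1 (a point): on the cone's axis, 65 mm above the bench: middle of step 1 (size 1), the top step. A ring of 18 mm bore stops with its lower edge here, within 3 mm
- step_2 (a point): on the cone's axis, 52.5 mm above the bench: middle of step 2 (size 2). A ring of 23 mm bore stops with its lower edge here, within 3 mm
- step_3 (a point): on the cone's axis, 40 mm above the bench: middle of step 3 (size 3), the lowest. A ring of 28 mm bore stops with its lower edge here, within 3 mm
- ring_a: one of three look-alike bare steel spacer rings, 44 mm outside diameter, 12 mm tall, about 80 g; bore 18, 23 or 28 mm, the name does not tell which. Origin at the centre of its underside, z up along its axis. One of the three, not always the same, lies alone on the cork pad, the other two in the grey tray
- ring_b: one of three look-alike bare steel spacer rings, 44 mm outside diameter, 12 mm tall, about 80 g; bore 18, 23 or 28 mm, the name does not tell which. Origin at the centre of its underside, z up along its axis. One of the three, not always the same, lies alone on the cork pad, the other two in the grey tray
- ring_c: one of three look-alike bare steel spacer rings, 44 mm outside diameter, 12 mm tall, about 80 g; bore 18, 23 or 28 mm, the name does not tell which. Origin at the centre of its underside, z up along its axis. One of the three, not always the same, lies alone on the cork pad, the other two in the grey tray
- pad: cork pad 80 x 80 mm, 4 mm thick, fixed; the ring to gauge lies on it, within 10 mm of its centre. Origin at the centre of its underside
- tray: grey tray 70 x 150 mm (long side along its own y) with a 4 mm floor and a rim 10 mm high, fixed; the two rings that are not to be touched lie in it, 35 mm either side of its centre. Origin at the centre of its underside
- post_1: storage post for size 1: fixed white block 76 x 60 mm, 10 mm high, carrying an upright steel post of 10 mm diameter whose tip is 38 mm above the bench; marked by one dark stud on the block's top, beside the post at its own -x edge. Origin on the post's axis at bench level (block top at z = 10 mm), z up. The three posts change places
- post_2: storage post for size 2: fixed white block 76 x 60 mm, 10 mm high, carrying an upright steel post of 10 mm diameter whose tip is 38 mm above the bench; marked by two dark studs in a row on the block's top, beside the post at its own -x edge. Origin on the post's axis at bench level (block top at z = 10 mm), z up. The three posts change places
- post_3: storage post for size 3: fixed white block 76 x 60 mm, 10 mm high, carrying an upright steel post of 10 mm diameter whose tip is 38 mm above the bench; marked by three dark studs in a row on the block's top, beside the post at its own -x edge. Origin on the post's axis at bench level (block top at z = 10 mm), z up. The three posts change places
- bottle: glass reagent bottle with a blue cap, 56 mm diameter, 100 mm tall, a bystander. Origin at the centre of its underside
- tip_box: clear pipette-tip box, 87 x 127 mm, 71 mm tall, a bystander. Origin at the centre of its underside
Mind the look-alikes: they are no part of the job. What is shaped like the ring_a but blue is not meant. What is shaped like the post_2 but orange is not meant.

How it is judged (in metres and radians):
On the way:
1. the ring from the pad is seated level on the cone where it stops, pressed on it with 3 N or more (((contact force between ring_a and cone above 3 N and horizontal distance between ring_a and cone below 0.004 m and angle between ring_a's own z axis and vertical below 0.12 rad and height (world z) of ring_a between 0.0475 and 0.0575 m) or (contact force between ring_b and cone above 3 N and horizontal distance between ring_b and cone below 0.004 m and angle between ring_b's own z axis and vertical below 0.12 rad and height (world z) of ring_b between 0.035 and 0.045 m) or (contact force between ring_c and cone above 3 N and horizontal distance between ring_c and cone below 0.004 m and angle between ring_c's own z axis and vertical below 0.12 rad and height (world z) of ring_c between 0.06 and 0.07 m))), for 0.2 s.
At the end, for the whole second after the job is handed in: the ring that lay on the pad is around the post of its own size (centres within 12 mm), level within 0.1 rad, its underside within 4 mm of the block's top, at rest; the other two rings are within 15 mm of where they started (((horizontal distance between ring_a and post_2 below 0.012 m and z of ring_a in the frame of post_2 below 0.014 m and angle between ring_a's own z axis and vertical below 0.1 rad and linear speed of ring_a below 0.02 m/s and distance of each of ring_b, ring_c from where it was at the start of the episode below 0.015 m) or (horizontal distance between ring_b and post_3 below 0.012 m and z of ring_b in the frame of post_3 below 0.014 m and angle between ring_b's own z axis and vertical below 0.1 rad and linear speed of ring_b below 0.02 m/s and distance of each of ring_a, ring_c from where it was at the start of the episode below 0.015 m) or (horizontal distance between ring_c and post_1 below 0.012 m and z of ring_c in the frame of post_1 below 0.014 m and angle between ring_c's own z axis and vertical below 0.1 rad and linear speed of ring_c below 0.02 m/s and distance of each of ring_a, ring_b from where it was at the start of the episode below 0.015 m))); the robot touches nothing.
It fails at once if a ring bears on the cone with more than 20 N (contact force between any of ring_a, ring_b, ring_c and cone above 20 N).
It fails at once if a ring from the tray is disturbed (two rings have moved more than 15 mm) (distance of each of ring_a, ring_b from where it was at the start of the episode above 0.015 m or distance of each of ring_a, ring_c from where it was at the start of the episode above 0.015 m or distance of each of ring_b, ring_c from where it was at the start of the episode above 0.015 m).
It fails at once if the bottle or the tip box is moved more than 15 mm (distance of any of bottle, tip_box from where it was at the start of the episode above 0.015 m).
It also fails if it takes over 48 s, if anything falls off the work surface, if the arm or the gripper's body presses on something with over 40 N, if the wrist force passes 120 N, or if a joint passes its speed limit or range.

### The arm

A 6-joint arm with a two-finger parallel gripper is mounted at the origin on the work surface. World frame = base frame: x ahead of the robot, y to its left, z up, the work surface at z = 0. Lengths are in mm, angles in degrees, forces in N, time in s.
With the tool pointing down it reaches from about 350 to 850 mm from the base axis. Payload 8.1 kg.
Tool frame: the origin (TCP) lies at the very end of the fingers, on their centre line; the grasp point (between the pads) lies r.tcp_to_grasp behind it (r.tcp_to_grasp is the distance from the TCP to the grasp point, in mm); z points along the fingers, y is the line along which they close (so a half turn about z gives the same grasp; the last joint's range is limited). The gripper opens to 85 mm and grips with 20 to 120 N. Pads are 22 mm wide; open, the fingers measure 114 mm over their backs; the gripper's body (76 mm by 85 mm) begins 54 mm behind the grasp point. The pads swing forward as they close: fully open they stand 13 mm farther back than shut.
Start: joints at [-79.836, 7.471, 85.268, -0, 87.261, -4.893], TCP at [155.891, -579.399, 231.292] pointing down, gripper open.
Joint ranges: [-169.43, 169.43], [-51.17, 129.36], [1.28, 143.12], [-76.62, 256.62], [0, 156.53], [-152.29, 152.29]. Speed limits (degrees/s): [136.94, 136.94, 159.86, 180, 180, 180].

### API

Orientations are given as [roll, pitch, yaw] about the fixed x, y, z axes, in that order (R = Rz(yaw) Ry(pitch) Rx(roll)).
In Python, from bench import r gives the robot as it stands.
- The arm moves only by the shell command python3 -m handwheel 'ROWS' [OPENING] [FORCE]. ROWS is JSON, a list of rows, each a list of 4 numbers: the shift along the tool's x, y, z in m, then the turn about the tool's z in degrees. A call has 1 to 10 rows; each row shifts and turns the commanded pose from where the row before left it, along the tool's axes as they then stand; what a row does not reach is not made up. A row lasts 1/10 s, in which the tool goes at most 50 mm and 8.59 degrees, less where a joint would pass 70% of its speed; a pose out of reach is approached as far as the arm can. A call is refused whole if a number of a shift passes 0.05 or a number of a turn 8.59, either way. A call with a gripper value outside its range is refused whole. OPENING is the finger opening in m, from 0 to 0.0854, set as the call begins (- or left out, the last holds). The fingers move at their own pace and stop on an object; FORCE is the grip in N (left out, the last holds). Time passes only in rows, so rows that do not move let the fingers close. It gives the time, the measured TCP pose, the force, the opening and the grip force at its end, in the units of the state.
- r.sense(): the state, without advancing time (a new reading comes with each control period).
- r.snapshot(name): name is "scene" or "top"; returns the picture (420x560x3 uint8, red, green, blue); there is no depth.
- r.camera_params(name): a dict with "fx", "fy", "cx", "cy" (pixels), "R" (3x3) and "t" (3): a world point X has camera coordinates R X + t. Camera axes: x right, y down, z forward; pixel columns grow to the right and rows downward; lengths in mm; the calibration is good to about 2 mm. A picture is of the moment at which its call begins. camera_params takes no time and is no camera call.
- r.hand_in(): hands the job in; it is judged then, once.
The state is a dict: "time": time; "joint_pos": joint angles; "qd": joint speeds; "joint_efforts": joint torques, N m; "tool_pos": TCP position; "tcp_rot": TCP orientation; "ft_force": force on the tool from outside, world axes, zero at the start; "wrist_torque": the same for the moment, N m; "finger_gap": finger opening in mm; "grip_force": force on a finger pad.
Only numpy, scipy, OpenCV 4.12 (cv2) and the standard library are available. Lean on these libraries where they do the work, as an engineer would, in place of code of your own. Each camera call takes 0.05 s, during which the arm holds its last target. There are 200 camera calls.

## Working session

There is one attempt and no reset: what is moved stays moved. The work goes in short steps, Python scripts to look and compute and a shell command to move; the robot and the scene stay as the last step left them, time stands still between calls to the robot, and variables do not carry over. Pictures are saved under pics/ and viewed, at most 10 in all, crops included, and the job is handed in when it is done.

```bash
ls; mkdir -p pics
python3 - <<'E'
from bench import r
import cv2,json
for n in("scene","top"):
    p=r.camera_params(n); print(n,p)
    cv2.imwrite(f"pics/{n}0.png",r.snapshot(n)[:,:,::-1])
print(r.sense(), r.tcp_to_grasp)
E
```

```text
pics
scene {'fx': 406.093994508972, 'fy': 406.093994508972, 'cx': 280.6217886075683, 'cy': 209.8890197871027, 'R': array([[ 0.67102634,  0.74131925, -0.01301641],
       [ 0.50886928, -0.47324372, -0.7190914 ],
       [-0.53923623,  0.47590561, -0.69479359]]), 't': array([-419.78372266, -246.96052279, 1293.98237036])}
top {'fx': 386.83331739355896, 'fy': 386.83331739355896, 'cx': 275.33429523238055, 'cy': 209.5491972855256, 'R': array([[-9.50154362e-04, -9.99932647e-01, -1.15671143e-02],
       [-9.90871180e-01,  2.50076773e-03, -1.34788909e-01],
       [ 1.34808758e-01,  1.13334500e-02, -9.90806819e-01]]), 't': array([ -6.28439762, 620.98314223, 821.13543362])}
{'time': 0.1, 'joint_pos': array([-7.98372709e+01,  7.51130045e+00,  8.53232404e+01, -9.87116654e-04,
        8.72625509e+01, -4.89349578e+00]), 'qd': array([ 0.02130247, -0.19195927, -0.24651067,  0.02715247, -0.05479477,
        0.0313435 ]), 'joint_efforts': array([ 1.20694909e-03, -5.70948386e+01, -5.01945090e+01, -1.75000619e-04,
        8.14379862e-03,  2.65593644e-05]), 'tool_pos': array([ 155.78220671, -578.9036384 ,  230.34200317]), 'tcp_rot': array([-1.79903178e+02, -7.29997394e-03,  1.50562667e+01]), 'ft_force': array([-0.12708464,  0.29265202,  0.09425519]), 'wrist_torque': array([ 0.02474625,  0.04527605, -0.00627575]), 'grip_force': 0.0, 'finger_gap': 85.24780595630301} 18.700000000000003
```

View pics/scene0.png

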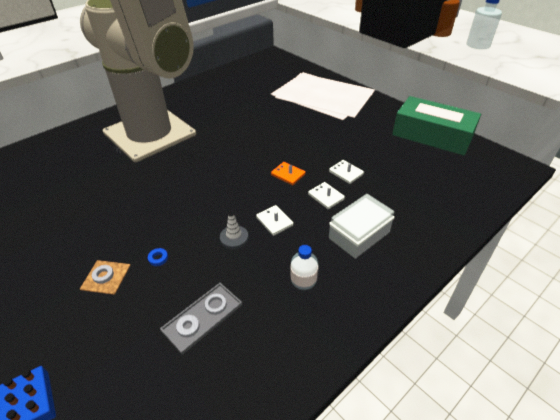

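View pics/top0.png

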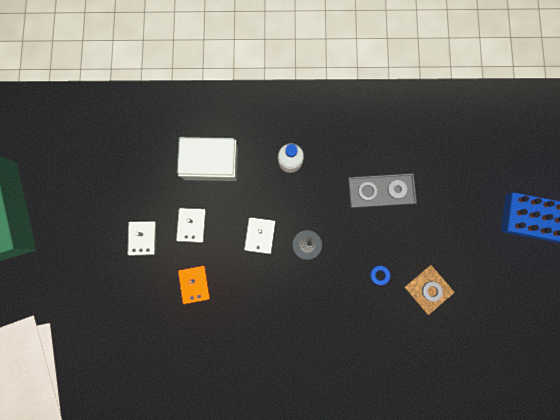

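Top view: the grey ring on the cork pad is at (432,291). The cone is at (307,244), and the posts are at (260,235) with 1 stud, (190,225) with 2 and (141,238) with 3. In the scene view the ring is at (102,273) and the cone at (232,230).

Things that could be mistaken for the target, top-view pixels:
- **Rings:** the blue ring (380,275) and the tray rings (368,191) and (398,189) are not it. I choose the steel ring on the cork at (432,291).
- **Posts:** the orange block (194,285) is not one of the posts.

Next I'll look at close crops from both cameras.

```bash
cat > mont.py <<'E'
import cv2,numpy as np
def mont(img,cs,out,h=22,k=6):
    ts=[]
    for (u,v) in cs:
        c=img[v-h:v+h,u-h:u+h]
        t=cv2.resize(c,None,fx=k,fy=k,interpolation=cv2.INTER_CUBIC)
        for d in range(0,2*h):
            x=u-h+d
            if x%10==0:
                X=int(d*k+k/2); cv2.line(t,(X,0),(X,6),(0,255,255),1); cv2.putText(t,str(x),(X-10,16),0,.33,(0,255,255),1)
            y=v-h+d
            if y%10==0:
                Y=int(d*k+k/2); cv2.line(t,(0,Y),(6,Y),(0,255,255),1); cv2.putText(t,str(y),(8,Y+4),0,.33,(0,255,255),1)
        t[-1]=255;t[:,-1]=255
        ts.append(t)
    cv2.imwrite(out,np.vstack([np.hstack(ts[:3]),np.hstack(ts[3:])]))
E
python3 - <<'E'
import cv2
from mont import mont
mont(cv2.imread("pics/top0.png"),[(432,291),(307,244),(260,235),(190,225),(141,238),(380,275)],"pics/tc.png")
mont(cv2.imread("pics/scene0.png"),[(104,275),(233,226),(274,219),(326,193),(346,170),(157,256)],"pics/sc.png")
E
```

```text
(no output)
```

View pics/tc.png

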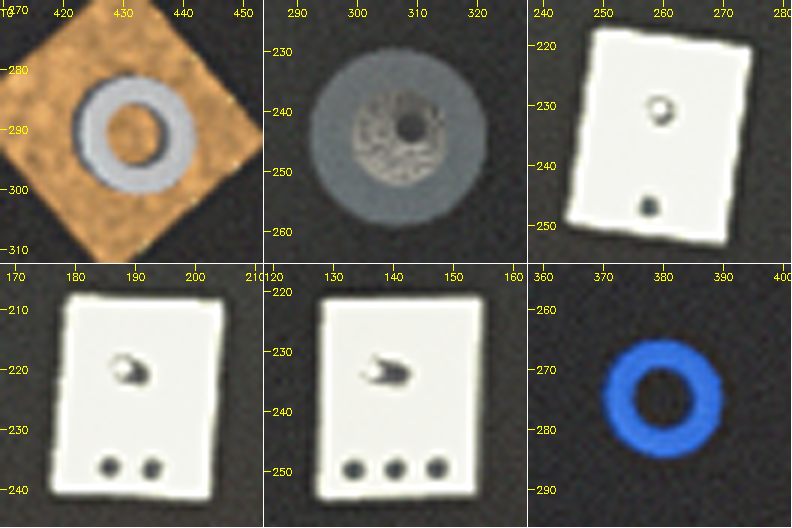

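View pics/sc.png

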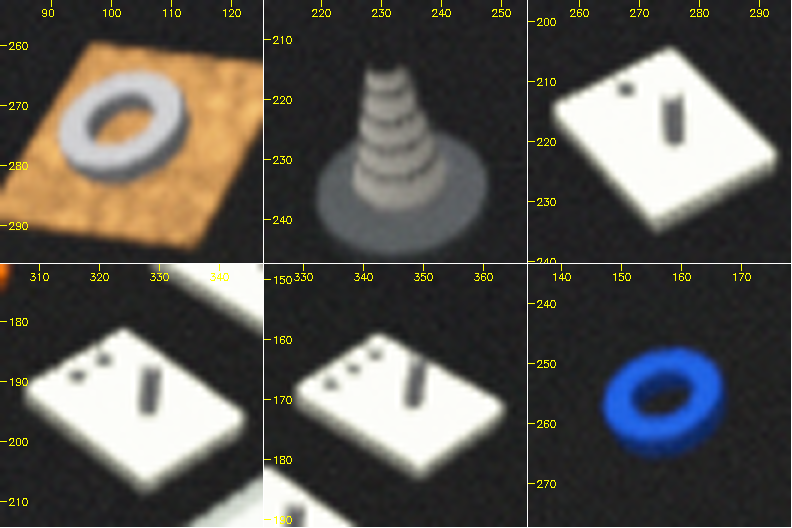

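Close crops: the ring is steel and lies on the cork, with its top face centred at top (432.4,290.9) and scene (101.7,272.3). The stud counts are confirmed. Cone tip: top (309,242.8), scene (231.2,214.8). I'll triangulate these now.

```bash
cat > tri.py <<'E'
from bench import r
import numpy as np
C={n:r.camera_params(n) for n in("scene","top")}
def ray(n,uv):
    p=C[n];R=np.array(p["R"]);d=R.T@np.array([(uv[0]-p["cx"])/p["fx"],(uv[1]-p["cy"])/p["fy"],1]);return -R.T@p["t"],d/np.linalg.norm(d)
def tri(top,sc):
    A=0;b=0;L=[]
    for n,uv in(("top",top),("scene",sc)):
        o,d=ray(n,uv);P=np.eye(3)-np.outer(d,d);A=A+P;b=b+P@o;L.append((P,o))
    X=np.linalg.solve(A,b);return X,[np.linalg.norm(P@(X-o)) for P,o in L]
def atz(n,uv,z):
    o,d=ray(n,uv);return o+d*(z-o[2])/d[2]
def proj(n,X):
    p=C[n];c=np.array(p["R"])@X+p["t"];return c[0]/c[2]*p["fx"]+p["cx"],c[1]/c[2]*p["fy"]+p["cy"]
E
python3 - <<'E'
from tri import *
np.set_printoptions(precision=1,suppress=True)
for n,t,s,z in [("ring",(432.4,290.9),(101.7,272.3),16),("tip",(309,242.8),(231.2,214.8),80),("base",(306.8,244.25),(233.4,234.7),12),("p1",(259.7,230.7),(275.8,212.3),38),("p2",(187.8,219.5),(328.5,188),38),("p3",(136.7,233),(349.2,163.7),38)]:
    X,e=tri(t,s);print(n,X,np.array(e),"z known:",atz("top",t,z),atz("scene",s,z))
E
```

```text
ring [ 441.5 -355.4   15.7] [1.2 1.2] z known: [ 441.  -356.4   16. ] [ 442.7 -354.5   16. ]
tip [545.9 -77.5  78.4] [1.5 1.5] z known: [545.  -78.6  80. ] [548.1 -77.2  80. ]
base [545.5 -78.   12.7] [0.8 0.8] z known: [545.  -78.7  12. ] [545.4 -77.   12. ]
p1 [575.1  28.8  36.2] [1.5 1.5] z known: [574.1  27.5  38. ] [577.2  28.9  38. ]
p2 [599.7 189.4  34.2] [0.4 0.4] z known: [599.5 188.8  38. ] [602.4 185.6  38. ]
p3 [569.7 303.4  35.1] [0. 0.] z known: [569.5 302.3  38. ] [571.9 300.3  38. ]
```

Heights agree: ring top 15.7 mm (16 expected), tip 78.4 (80), posts about 35–36 (38). I'll turn the tool square to the world and move above the ring.

```bash
python3 -m handwheel '[[0,0,0,7.5],[0,0,0,7.5],[0.036,-0.028,0,0],[0.036,-0.028,0,0],[0.036,-0.028,0,0],[0.036,-0.028,0,0],[0.036,-0.028,0,0],[0.036,-0.028,0,0],[0.036,-0.028,0,0],[0.034,-0.027,0,0]]' 0.0854 30; python3 -m handwheel '[[0,0,0.03,0],[0,0,0.03,0],[0,0,0.03,0],[0,0,0.03,0],[0,0,0.03,0],[0,0,0.02,0],[0,0,0,0],[0,0,0,0]]' 0.07
```

```text
time: 1.1
tool_pos: [442.8, -354.4, 230.9]
tcp_rot: [-180.0, 0.0, 0.1]
ft_force: [-0.7, -0.6, 1.0]
finger_gap: 85.4
grip_force: 0.0
time: 1.9
tool_pos: [441.4, -355.9, 61.2]
tcp_rot: [-180.0, 0.1, 0.1]
ft_force: [0.0, -0.2, 0.2]
finger_gap: 69.9
grip_force: 0.0
```

Run:
```python
from bench import r
import cv2,numpy as np
s=cv2.cvtColor(r.snapshot("scene"),4);t=cv2.cvtColor(r.snapshot("top"),4)
a=cv2.resize(s[200:300,60:160],None,fx=4,fy=4,interpolation=2);b=cv2.resize(t[230:330,380:480],None,fx=4,fy=4,interpolation=2)
cv2.imwrite("pics/app.png",np.hstack([a,b]))
```

```text
(no output)
```

View pics/app.png

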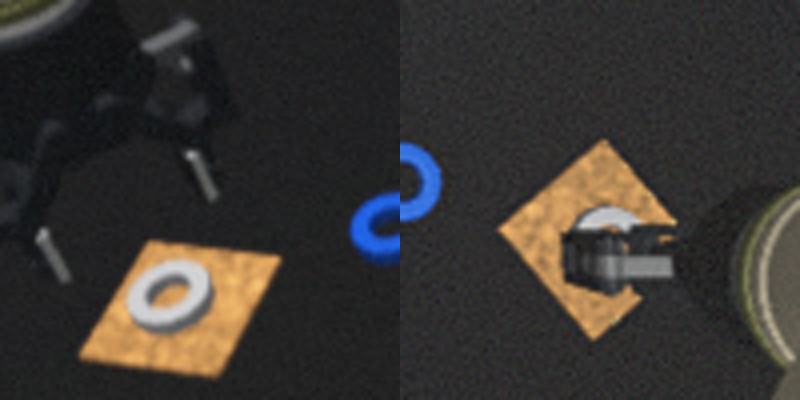

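The pads straddle the ring, with their tips at scene (77,269.5) and (113.7,249). I'll compare that with projections to get the true tip height at this opening.

Run:
```python
from tri import *
for z in(61,65,70,75):
  print(z,[np.round(proj("scene",np.array([x,y,z])),1) for x in (430.4,441.4,452.4) for y in(-391,-321)])
```

```text
61 [array([ 75.2, 265.1]), array([107.4, 247.4]), array([ 77.3, 268.2]), array([109.7, 250.3]), array([ 79.5, 271.4]), array([112. , 253.3])]
65 [array([ 74.5, 263.8]), array([106.8, 246.2]), array([ 76.6, 267. ]), array([109.1, 249.1]), array([ 78.8, 270.2]), array([111.4, 252. ])]
70 [array([ 73.6, 262.3]), array([106.1, 244.6]), array([ 75.7, 265.4]), array([108.4, 247.5]), array([ 77.9, 268.6]), array([110.7, 250.5])]
75 [array([ 72.7, 260.7]), array([105.3, 243.1]), array([ 74.8, 263.9]), array([107.6, 246. ]), array([ 77. , 267.1]), array([110. , 248.9])]
```

```bash
python3 -m handwheel '[[0,0,0.02,0],[0,0,0.02,0],[0,0,0.010,0],[0,0,0.007,0],[0,0,0,0],[0,0,0,0]]' 0.07 30; python3 -m handwheel '[[0,0,0,0],[0,0,0,0],[0,0,0,0],[0,0,0,0],[0,0,0,0],[0,0,0,0]]' 0.03 50;python3 -m handwheel '[[0,0,0,0],[0,0,0,0]]'
```

```text
time: 2.6
tool_pos: [442.2, -356.6, 5.2]
tcp_rot: [180.0, -0.0, 0.1]
ft_force: [0.3, 0.2, -0.5]
finger_gap: 70.0
grip_force: 0.0
time: 3.2
tool_pos: [442.5, -356.8, 5.6]
tcp_rot: [179.9, -0.1, 0.1]
ft_force: [-0.7, 1.0, 6.3]
finger_gap: 41.0
grip_force: 51.2
time: 3.4
tool_pos: [442.5, -356.8, 5.6]
tcp_rot: [179.9, -0.1, 0.1]
ft_force: [-0.2, 0.8, 5.6]
finger_gap: 41.4
grip_force: 51.2
```

```bash
python3 -m handwheel '[[0,0,-0.01,0],[0,0,-0.02,0],[0,0,-0.03,0],[0,0,-0.04,0],[0,0,-0.04,0],[0,0,-0.01,0],[0,0,0,0],[0,0,0,0]]'
python3 - <<'E'
from bench import r
import cv2,numpy as np
s=cv2.cvtColor(r.snapshot("scene"),4);t=cv2.cvtColor(r.snapshot("top"),4)
cv2.imwrite("pics/s1.png",s)
a=cv2.resize(s[190:260,60:130],None,fx=6,fy=6,interpolation=2);b=cv2.resize(t[250:320,390:450],None,fx=6,fy=6,interpolation=2)
cv2.imwrite("pics/grip.png",np.hstack([a,b]))
E
```

```text
time: 4.2
tool_pos: [441.1, -355.6, 153.1]
tcp_rot: [-179.9, 0.1, 0.1]
ft_force: [-0.2, 0.5, -0.8]
finger_gap: 41.1
grip_force: 50.8
```

View pics/grip.png

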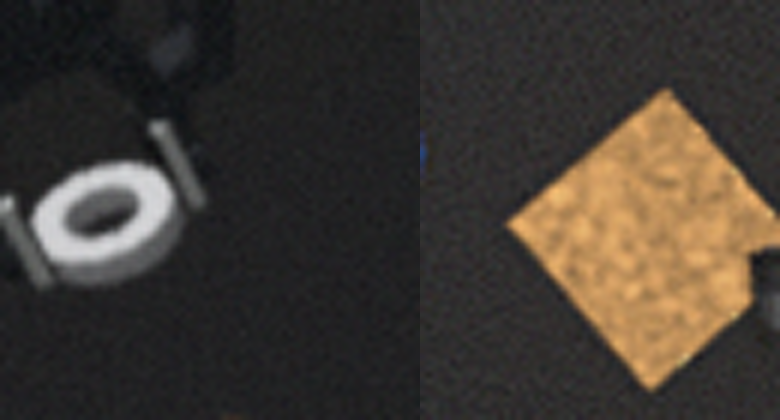

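Run:
```python
from tri import *
print(atz("scene",(76.6,224.9),163.5), proj("scene",np.array([441.1,-355.6,163.5])))
```

```text
[ 442.3139839 -355.0429724  163.5      ] (np.float64(76.05812629406611), np.float64(224.70645774906416))
```

Grasp is good: the ring is level and centred on the TCP within about 1 mm, with its underside about 1.6 mm below TCP z. Now over to the cone.

```bash
python3 -m handwheel '[[0.013,-0.0346,0,0],[0.013,-0.035,0,0],[0.013,-0.035,0,0],[0.013,-0.035,0,0],[0.013,-0.035,0,0],[0.013,-0.035,0,0],[0.013,-0.035,0,0],[0.0134,-0.033,0,0],[0,0,0,0],[0,0,0,0]]'; python3 -m handwheel '[[0,0,0.02,0],[0,0,0.02,0],[0,0,0.015,0],[0,0,0.005,0],[0,0,0,0],[0,0,0,0]]';  python3 - <<'E'
from bench import r
import cv2,numpy as np
s=cv2.cvtColor(r.snapshot("scene"),4);t=cv2.cvtColor(r.snapshot("top"),4)
a=cv2.resize(s[185:250,200:265],None,fx=6,fy=6,interpolation=2);b=cv2.resize(t[210:275,275:340],None,fx=6,fy=6,interpolation=2)
cv2.imwrite("pics/cone1.png",np.hstack([a,b]))
E
```

```text
time: 5.3
tool_pos: [544.8, -77.5, 152.4]
tcp_rot: [-180.0, 0.2, 0.2]
ft_force: [-0.4, -0.8, -0.9]
finger_gap: 41.2
grip_force: 50.9
time: 5.9
tool_pos: [546.1, -78.8, 94.9]
tcp_rot: [180.0, -0.0, 0.0]
ft_force: [0.4, -0.1, -0.8]
finger_gap: 40.7
grip_force: 50.9
```

View pics/cone1.png

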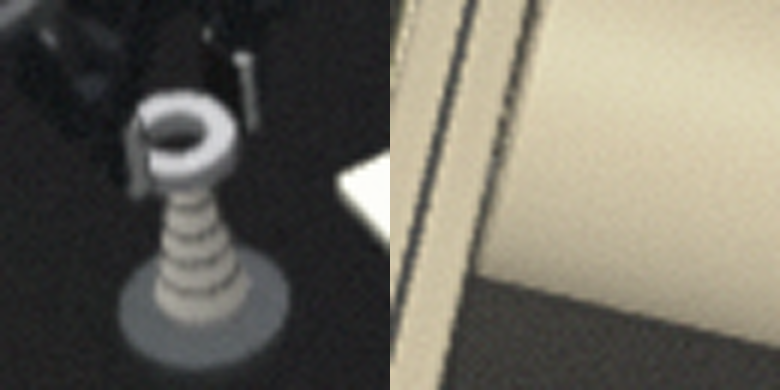

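The ring hangs just above the cone tip: scene hole centre (229.2,206.2), concentric with the cone. Now I'll lower it onto the cone in small steps and watch the force.

```bash
python3 -c "
from tri import *
print(atz('scene',(229.2,206.2),105.3))"; python3 -m handwheel '[[0,0.0008,0.004,0],[0,0,0.004,0],[0,0,0.004,0],[0,0,0.004,0],[0,0,0,0]]'; python3 -m handwheel '[[0,0,0.003,0],[0,0,0.003,0],[0,0,0.002,0],[0,0,0,0],[0,0,0,0]]'
```

```text
[545.81569347 -77.87154869 105.3       ]
time: 6.5
tool_pos: [545.1, -79.0, 77.3]
tcp_rot: [-180.0, 0.1, 0.1]
ft_force: [-0.6, 0.7, -1.3]
finger_gap: 41.0
grip_force: 50.9
time: 7.0
tool_pos: [545.8, -79.2, 70.3]
tcp_rot: [180.0, 0.0, 0.1]
ft_force: [0.2, -0.4, 0.4]
finger_gap: 41.3
grip_force: 50.9
```

```bash
python3 -m handwheel '[[0.0006,-0.0008,0.001,0],[0,0,0.002,0],[0,0,0.001,0],[0,0,0,0]]';python3 -m handwheel '[[0,0,0.002,0],[0,0,0.002,0],[0,0,0,0],[0,0,0,0]]'
```

```text
time: 7.4
tool_pos: [546.2, -78.3, 66.0]
tcp_rot: [-180.0, 0.0, 0.1]
ft_force: [1.0, 0.1, 0.1]
finger_gap: 41.2
grip_force: 50.9
time: 7.8
tool_pos: [546.3, -78.4, 62.2]
tcp_rot: [-180.0, 0.0, 0.1]
ft_force: [-0.7, -0.7, -1.0]
finger_gap: 41.4
grip_force: 50.9
```

Size 1 is ruled out, since the underside is now near 60.6. I'll continue down.

```bash
python3 -m handwheel '[[0,0,0.002,0],[0,0,0.002,0],[0,0,0,0],[0,0,0,0]]';python3 -m handwheel '[[0,0,0.001,0],[0,0,0.001,0],[0,0,0,0],[0,0,0,0]]'
```

```text
time: 8.2
tool_pos: [546.2, -78.3, 58.1]
tcp_rot: [-180.0, 0.0, 0.1]
ft_force: [-0.6, -0.2, -1.6]
finger_gap: 40.7
grip_force: 50.9
time: 8.6
tool_pos: [546.5, -78.1, 56.4]
tcp_rot: [-180.0, -0.0, 0.1]
ft_force: [-0.9, 3.7, 1.8]
finger_gap: 40.7
grip_force: 51.2
```

```bash
python3 -m handwheel '[[0,-0.0008,0,0],[0,0,0,0],[0,0,0,0]]';python3 -m handwheel '[[0,0,0.0005,0],[0,0,0.0005,0],[0,0,0,0],[0,0,0,0]]'
```

```text
time: 8.9
tool_pos: [546.4, -77.8, 56.2]
tcp_rot: [180.0, -0.0, 0.1]
ft_force: [-0.9, 1.4, -0.4]
finger_gap: 41.3
grip_force: 51.0
time: 9.3
tool_pos: [546.3, -77.6, 55.2]
tcp_rot: [180.0, 0.0, 0.1]
ft_force: [-0.6, 0.7, -0.8]
finger_gap: 40.7
grip_force: 51.0
```

```bash
python3 -m handwheel '[[0,-0.0003,0.0005,0],[0,0,0.0005,0],[0,0,0,0],[0,0,0,0]]';python3 -m handwheel '[[0,0,0.0005,0],[0,0,0,0],[0,0,0,0]]'
```

```text
time: 9.7
tool_pos: [546.3, -77.3, 54.2]
tcp_rot: [180.0, 0.0, 0.1]
ft_force: [-0.2, 0.7, -0.5]
finger_gap: 40.9
grip_force: 51.0
time: 10.0
tool_pos: [546.3, -77.3, 53.8]
tcp_rot: [-180.0, 0.0, 0.1]
ft_force: [-1.3, 1.0, -1.3]
finger_gap: 40.9
grip_force: 51.0
```

```bash
python3 -m handwheel '[[0,-0.0002,0.0005,0],[0,0,0.0005,0],[0,0,0,0],[0,0,0,0]]';python3 -m handwheel '[[0,0,0.0005,0],[0,0,0,0],[0,0,0,0]]'
```

```text
time: 10.4
tool_pos: [546.4, -77.2, 52.9]
tcp_rot: [180.0, 0.0, 0.1]
ft_force: [-3.6, 0.4, 2.9]
finger_gap: 41.2
grip_force: 51.3
time: 10.7
tool_pos: [546.4, -77.1, 52.6]
tcp_rot: [180.0, 0.0, 0.1]
ft_force: [-3.7, 0.1, 5.3]
finger_gap: 41.1
grip_force: 51.6
```

```bash
python3 -m handwheel '[[-0.0005,0,0,0],[0,0,0,0],[0,0,0,0]]';python3 -m handwheel '[[-0.0003,0,0.0005,0],[0,0,0,0],[0,0,0,0]]'
```

```text
time: 11.0
tool_pos: [546.3, -77.1, 52.6]
tcp_rot: [180.0, -0.1, 0.1]
ft_force: [0.1, 0.3, 3.9]
finger_gap: 41.0
grip_force: 51.4
time: 11.3
tool_pos: [546.2, -77.1, 52.4]
tcp_rot: [180.0, -0.1, 0.1]
ft_force: [-0.5, 1.2, 7.1]
finger_gap: 41.2
grip_force: 51.7
```

The ring is stopped, pressed at 7 N with almost no lateral force. Its underside is about 50.8 mm, which is within step 2. I'll hold it there and check in the picture.

```bash
python3 -m handwheel '[[0,0,0,0],[0,0,0,0],[0,0,0,0],[0,0,0,0],[0,0,0,0]]'
python3 - <<'E'
from bench import r
import cv2
from tri import *
s=cv2.cvtColor(r.snapshot("scene"),4)
cv2.imwrite("pics/seat.png",cv2.resize(s[190:250,200:265],None,fx=9,fy=9,interpolation=2))
for z in(34,46,50.8,59,71,80):
    rad=6+(80-z)*.2
    d=np.array([.73,-.68,0])  # toward camera
    o=-np.array(C["scene"]["R"]).T@C["scene"]["t"];d=o-np.array([546,-77,z]);d[2]=0;d/=np.linalg.norm(d)
    u,v=proj("scene",np.array([546,-77,z])+d*rad);print(z,(u+.5-200)*9,(v+.5-190)*9)
E
```

```text
time: 11.8
tool_pos: [546.2, -77.2, 52.4]
tcp_rot: [180.0, -0.1, 0.1]
ft_force: [-0.6, 1.9, 5.3]
finger_gap: 41.1
grip_force: 51.7
34 304.37687894665163 393.03077245576605
46 298.9571273473802 353.8444546162208
50.8 296.76731442406646 338.011495549674
59 292.996979780782 310.750922996299
71 287.4115359172158 270.36660380682304
80 283.16857957728786 239.68884437997232
```

View pics/seat.png

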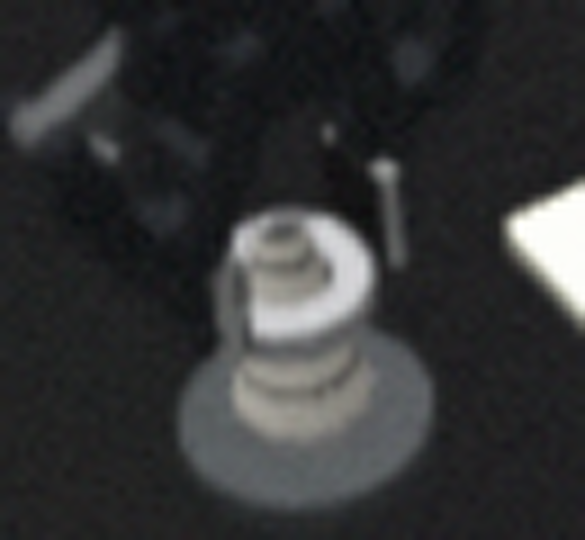

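The picture shows two lines (34 and 46 mm) below the ring and the 59 mm line hidden, so it has stopped in step 2, size 2. I'll draw it off and carry it to the two-stud post.

```bash
python3 -m handwheel '[[0,0,-0.002,0],[0,0,-0.003,0],[0,0,-0.005,0],[0,0,-0.01,0],[0,0,-0.02,0],[0,0,-0.03,0],[0,0,-0.03,0],[0,0,0,0],[0,0,0,0]]'; python3 -m handwheel '[[0.007,-0.033,0,0],[0.007,-0.033,0,0],[0.007,-0.033,0,0],[0.007,-0.033,0,0],[0.007,-0.034,0,0],[0.007,-0.034,0,0],[0.006,-0.034,0,0],[0.006,-0.034,0,0],[0,0,0,0],[0,0,0,0]]'; python3 -m handwheel '[[0,0,0.03,0],[0,0,0.03,0],[0,0,0.02,0],[0,0,0.008,0],[0,0,0,0],[0,0,0,0]]'
python3 - <<'E'
from bench import r
import cv2,numpy as np
s=cv2.cvtColor(r.snapshot("scene"),4);t=cv2.cvtColor(r.snapshot("top"),4)
a=cv2.resize(s[150:215,295:360],None,fx=6,fy=6,interpolation=2);b=cv2.resize(t[190:255,155:220],None,fx=6,fy=6,interpolation=2)
cv2.imwrite("pics/post.png",np.hstack([a,b]))
E
```

```text
time: 12.75
tool_pos: [546.3, -77.3, 153.2]
tcp_rot: [180.0, -0.1, 0.1]
ft_force: [-1.1, 0.4, -1.1]
finger_gap: 41.1
grip_force: 51.1
time: 13.75
tool_pos: [598.1, 191.3, 149.9]
tcp_rot: [179.9, 0.2, 0.2]
ft_force: [0.1, 0.2, -0.4]
finger_gap: 41.0
grip_force: 51.1
time: 14.35
tool_pos: [599.9, 190.5, 64.8]
tcp_rot: [-180.0, -0.1, 0.0]
ft_force: [0.7, 0.5, -0.1]
finger_gap: 40.8
grip_force: 51.1
```

View pics/post.png

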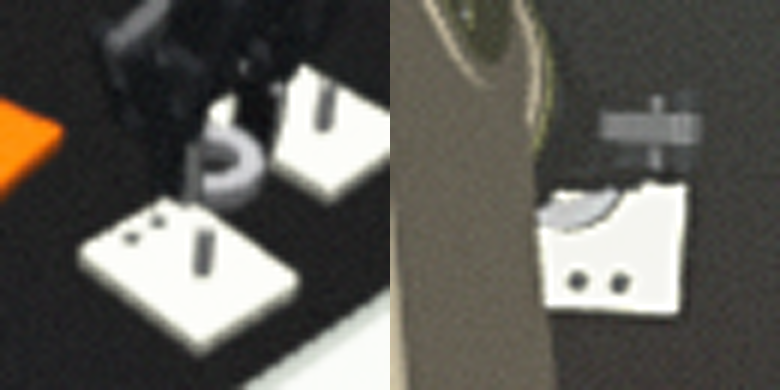

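```bash
python3 -c "
from tri import *
for X in ([599.9,190.5,75],[599.9,190.5,64],[599.9,190.5,38],[599.9,190.5,10]):
  for n,o in(('scene',(295,150)),('top',(155,190))):
    u,v=proj(n,np.array(X,float));print(X,n,u,v,(u+.5-o[0])*6,(v+.5-o[1])*6)
print(atz('scene',(334,177.3),75),atz('scene',(329,193.8),10),atz('top',(154.5+575/6-65,189.5+34),64))"
```

```text
[599.9, 190.5, 75] scene 330.12765315205826 175.36869801180987 213.76591891234955 155.2121880708592
[599.9, 190.5, 75] top 182.94006178635303 217.43952134280138 170.64037071811816 167.6371280568083
[599.9, 190.5, 64] scene 329.8126939447044 178.78767795586867 211.87616366822635 175.72606773521204
[599.9, 190.5, 64] top 184.1963299141719 218.01942135083627 178.17797948503147 171.1165281050176
[599.9, 190.5, 38] scene 329.0867399821565 186.66813352061925 207.52043989293884 223.0088011237155
[599.9, 190.5, 38] top 187.04006557636535 219.33210476358684 195.2403934581921 178.99262858152105
[599.9, 190.5, 10] scene 328.3327672800192 194.85274119928513 202.9966036801152 272.1164471957108
[599.9, 190.5, 10] top 189.91932133376935 220.6611844400345 212.51592800261608 186.96710664020702
[611.55200749 191.93961204  75.        ] [598.2769763  194.77309976  10.        ] [587.93133517 187.65709475  64.        ]
```

The ring's right edge (265) and front edge (228) match the projection of a centred ring, and the post base at (203,270) matches (600,190). I'll lower it now.

```bash
python3 -m handwheel '[[0,0,0.015,0],[0,0,0.015,0],[0,0,0.01,0],[0,0,0.007,0],[0,0,0.003,0],[0,0,0,0],[0,0,0,0]]'; python3 -m handwheel '[[0,0,0.001,0],[0,0,0.001,0],[0,0,0,0],[0,0,0,0]]'
```

```text
time: 15.15
tool_pos: [599.7, 191.1, 14.2]
tcp_rot: [-180.0, -0.0, 0.1]
ft_force: [-0.2, 0.2, -0.7]
finger_gap: 41.0
grip_force: 51.1
time: 15.55
tool_pos: [599.4, 190.9, 11.9]
tcp_rot: [-180.0, -0.0, 0.1]
ft_force: [0.3, -1.0, -0.9]
finger_gap: 41.1
grip_force: 51.1
```

```bash
python3 -m handwheel '[[0,0,0.0005,0],[0,0,0.0005,0],[0,0,0,0],[0,0,0,0]]'; python3 -m handwheel '[[0,0,0.0005,0],[0,0,0,0],[0,0,0,0]]'
```

```text
time: 15.95
tool_pos: [599.5, 191.0, 11.7]
tcp_rot: [180.0, -0.0, 0.1]
ft_force: [-3.8, -1.4, 6.2]
finger_gap: 41.2
grip_force: 51.9
time: 16.25
tool_pos: [599.5, 191.0, 11.6]
tcp_rot: [180.0, -0.0, 0.1]
ft_force: [-5.4, -2.4, 10.2]
finger_gap: 41.5
grip_force: 52.3
```

The ring is on the block, with its underside at 10 mm. I'll release it and rise.

```bash
python3 -m handwheel '[[0,0,-0.001,0],[0,0,0,0],[0,0,0,0],[0,0,0,0],[0,0,0,0],[0,0,0,0]]' 0.06; python3 -m handwheel '[[0,0,-0.005,0],[0,0,-0.015,0],[0,0,-0.03,0],[0,0,-0.04,0],[0,0,-0.04,0],[-0.04,0.03,-0.02,0],[-0.04,0.04,0,0],[-0.04,0.04,0,0],[-0.04,0.04,0,0],[0,0,0,0]]'
python3 - <<'E'
from bench import r
import cv2,numpy as np
s=cv2.cvtColor(r.snapshot("scene"),4);t=cv2.cvtColor(r.snapshot("top"),4)
a=cv2.resize(s[150:215,295:360],None,fx=6,fy=6,interpolation=2);b=cv2.resize(t[190:255,155:220],None,fx=6,fy=6,interpolation=2)
cv2.imwrite("pics/end.png",np.hstack([a,b]))
E
```

```text
time: 16.85
tool_pos: [599.3, 190.9, 11.2]
tcp_rot: [180.0, 0.0, 0.1]
ft_force: [-0.1, 0.5, 0.4]
finger_gap: 60.2
grip_force: 0.0
time: 17.85
tool_pos: [451.9, 54.0, 159.6]
tcp_rot: [179.9, 0.1, -0.1]
ft_force: [0.3, -0.3, -0.4]
finger_gap: 59.9
grip_force: 0.0
```

View pics/end.png

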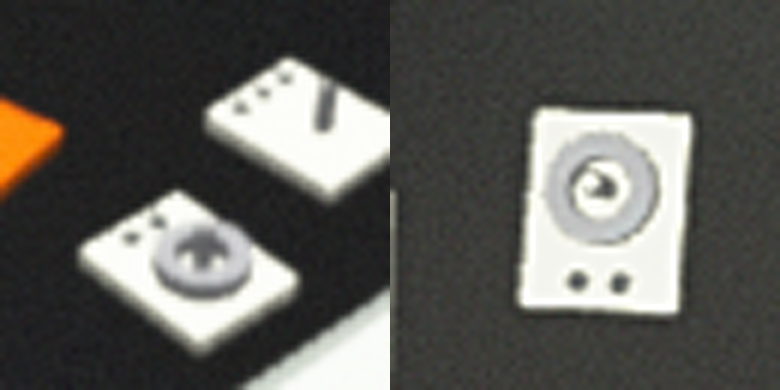

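The ring lies flat around the two-stud post, centred in both views: scene crop (203,258), top crop (603,188). The arm is clear of everything.

```bash
python3 -c "
from bench import r
print(r.hand_in())"
```

```text
the job is handed in; nothing more can be done
None
```

I gauged the ring from the pad as size 2, pressing it on the cone at 5–7 N, then placed it flat over the two-stud post and handed the job in at about 18 s; no verdict was returned.

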